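# Feel out the rough bearing

## Task

Three bearing units sit in the blue test rack, each with an orange turning bar. One after the other, left nest, middle, right (left as seen from the robot), swing the bar round a sixth of a turn or more with the unit staying in its nest, gently, without leaning on it, and feel which bearing drags. Then lift the stiff one out and set it down upright in the red reject tray without dropping it, leaving the two easy ones in their nests and everything else undisturbed.

Things in the scene. Friction and masses are not known exactly. Their poses are not given: they have to be found in the camera images.
- rack: blue test rack, a fixed plate 100 (x) x 350 (y) x 18 mm high, flat on the table, origin at the centre of its underside. Three square nests 63 x 63 mm, 12 mm deep, 125 mm apart along its y axis, each holding one bearing unit with 1.5 mm play on each side. Lift a unit straight up by its boss; 12 mm frees it. Pressing or shoving a unit against the rack with over 30 N spoils it
- nest_left (a point): floor centre of the left nest (rack's +y end), 6 mm above the rack's underside; the unit's underside stands here, its axis through here. Unit, 0.5 to 0.75 kg: white flange 60 x 60 x 16 mm; above it a turning hub: orange bar 104 mm long across the axis, 10 mm wide, from 20 to 36 mm above the unit's underside, then a round aluminium boss, diameter 26 mm, from 36 to 64 mm
- nest_middle (a point): floor centre of the middle nest, with a unit that looks the same. Bars start within 0.35 rad of the rack's x axis (one tip black), turn without end either way and stay where left. The rules call the units unit_a, unit_b, unit_c; unit_b is the dragging one, but which nest it is in is not told; mark_a.. are the bars' black tips, 50 mm from the axis
- nest_right (a point): floor centre of the right nest (rack's -y end), with a unit that looks the same. Two of the three hubs turn easily (at most 0.03 N m, under 1 N when pushed 42 mm from the axis), one drags at 0.18 N m all the way round (about 4 N there); which nest holds it differs from run to run and cannot be seen
- tray: red reject tray, fixed, open-topped, 160 (x) x 140 (y) x 20 mm high, walls 4 mm, floor 4 mm thick; origin at the centre of its underside, axes along its sides
- tape: bystander: roll of white tape lying flat, 70 mm across, 20 mm high, loose; origin at the centre of its underside
- spool: bystander: grey solder spool standing, 50 mm across, 50 mm high, loose; origin at the centre of its underside
- driver: bystander: red-handled screwdriver lying on the table to the left of the rack, loose, lower than 40 mm
- carton: bystander: small white carton 60 x 50 x 45 mm, loose; origin at the centre of its underside
Things that resemble listed ones, but are neither listed nor needed, are in the scene too. Of the things that look like the tray, take the one that is farthest from the robot's base at the start.

How it is judged:
By the outcome, as a careful person would: the job done as asked, in the order asked, and still so for the second after the job is handed in, with the robot touching nothing.
It also fails if it takes over 72 s, if anything falls off the work surface, if the arm or the gripper's body presses on something with over 40 N, if the wrist force passes 120 N, or if a joint passes its speed limit or range.

## Robot

A 6-joint arm with a two-finger parallel gripper is mounted at the origin on the work surface. World frame = base frame: x ahead of the robot, y to its left, z up, the work surface at z = 0. Lengths are in m, angles in degrees, forces in N, time in s.
With the tool pointing down it reaches from about 0.3 to 0.75 m from the base axis. Payload 8.5 kg.
Tool frame: the origin (TCP) lies midway between the tips of the shut fingers; the grasp point (between the pads) lies env.tcp_to_grasp behind it (env.tcp_to_grasp is the distance from the TCP to the grasp point, in m); z points along the fingers, y is the line along which they close (so a half turn about z gives the same grasp; the last joint's range is limited). The gripper opens to 85 mm and grips with 20 to 120 N. Pads are 22 mm wide; open, the fingers measure 114 mm over their backs; the gripper's body (76 mm by 85 mm) begins 54 mm behind the grasp point. The pads swing forward as they close: fully open they stand 13 mm farther back than shut.
Start: joints at [56.763, 21.807, 74.336, -0, 83.858, -12.336], TCP at [0.196, 0.514, 0.231] pointing down, gripper open.
Joint ranges: [-178.18, 178.18], [-50.72, 133.34], [12.68, 142.11], [-81.47, 261.47], [9.98, 163.14], [-165.26, 165.26]. Speed limits (degrees/s): [136.94, 136.94, 180, 180, 180, 180].

## Interface

Orientations are given as a 3x3 rotation matrix whose columns are the frame's x, y, z axes.
In Python, from rig import observe, optics, job, env gives the robot as it stands. The module is installed in compiled form; this text tells all that it offers.
- The arm moves only by the shell command python3 -m jog 'ROWS' [FORCE]. ROWS is JSON, a list of rows, each a list of 7 numbers: the turn, a rotation vector about the tool's x, y, z in rad, then the shift along the tool's x, y, z in m, then the opening in per cent of the stroke, from 0 (shut) to 100 (fully open). A call has 1 to 10 rows; each row shifts and turns the commanded pose from where the row before left it, along the tool's axes as they then stand; what a row does not reach is not made up. A row lasts 1/8 s, in which the tool goes at most 62.5 mm and 10.7 degrees, less where a joint would pass 70% of its speed; a pose out of reach is approached as far as the arm can. A call is refused whole if a number of a shift passes 0.0625 or a number of a turn 0.188, either way. A call with a gripper value outside its range is refused whole. The fingers move at their own pace and stop on an object; FORCE is the grip in N (left out, the last holds). Time passes only in rows, so rows that do not move let the fingers close. It gives the time, the measured TCP pose, the force, the opening and the grip force at its end, in the units of the state.
- observe(): the state, without advancing time (a new reading comes with each control period).
- optics.get_image(name): name is "side" or "top" or "wrist"; returns a dict with "pixels" (480x640x3 uint8, red, green, blue), "mtx" (3x3 intrinsics, pixels), "rvec" (rotation vector, rad) and "tvec" (3), from world to camera coordinates, as OpenCV has them. Camera axes: x right, y down, z forward; pixel columns grow to the right and rows downward; lengths in m; the calibration is good to about 2 mm. A picture is of the moment at which its call begins. There is no depth.
- job.close_job(): hands the job in; it is judged then, once.
The state is a dict: "time_s": time; "q": joint angles; "qvel": joint speeds; "joint_efforts": joint torques, N m; "position": TCP position; "tool_rot": TCP orientation; "ft_force": force on the tool from outside, world axes, zero at the start; "wrist_torque": the same for the moment, N m; "grip_width": finger opening in m; "gripper_force": force on a finger pad.
Only numpy, scipy, OpenCV 4.12 (cv2) and the standard library are available. Lean on these libraries where they do the work, as an engineer would, in place of code of your own. Each camera call takes 0.05 s, during which the arm holds its last target. There are 200 camera calls.

## Working session

There is one attempt and no reset: what is moved stays moved. The work goes in short steps, Python scripts to look and compute and a shell command to move; the robot and the scene stay as the last step left them, time stands still between calls to the robot, and variables do not carry over. Pictures are saved under pics/ and viewed, at most 10 in all, crops included, and the job is handed in when it is done.

```bash
mkdir -p pics; cat > h.py <<'E'
import numpy as np, cv2
from rig import observe, optics, job, env
def cam(n):
    d=optics.get_image(n); d['R']=cv2.Rodrigues(np.array(d['rvec'],float))[0]; d['t']=np.array(d['tvec'],float).ravel(); return d
def ray(d,u,v,z):
    c=-d['R'].T@d['t']; r=d['R'].T@np.linalg.inv(d['mtx'])@[u,v,1.]
    return c+r*(z-c[2])/r[2]
def save(d,n): cv2.imwrite('pics/'+n,cv2.cvtColor(d['pixels'],cv2.COLOR_RGB2BGR))
E
python3 - <<'E'
from h import *
s=observe(); print(s['time_s'],s['position'],np.round(s['tool_rot'],3),s['grip_width'],s['ft_force'],env.tcp_to_grasp)
for n in('top','side'):
    d=cam(n); save(d,n+'0.png'); print(n,-d['R'].T@d['t'])
E
```

```text
0.0 [0.19602477 0.51354608 0.23071277] [[-0.934  0.357 -0.001]
 [ 0.357  0.934 -0.001]
 [ 0.    -0.001 -1.   ]] 0.08536735121572268 [ 0.44758218 -0.22989629 -0.23002606] 0.0187
top [0.38555343 0.00229562 1.43236369]
side [-0.01082393 -0.80010982  0.84362107]
```

View pics/top0.png

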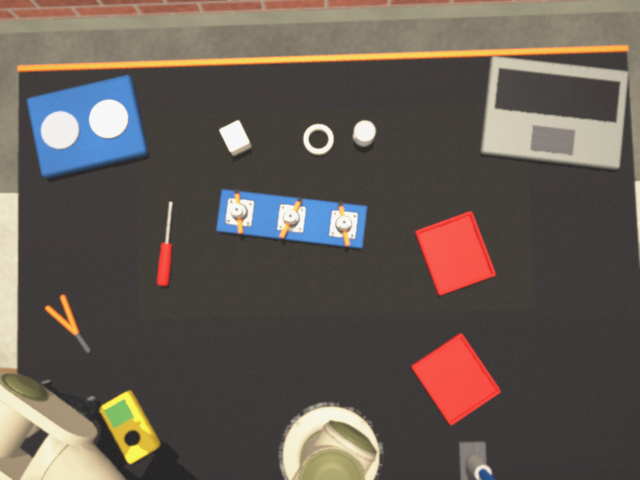

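View pics/side0.png

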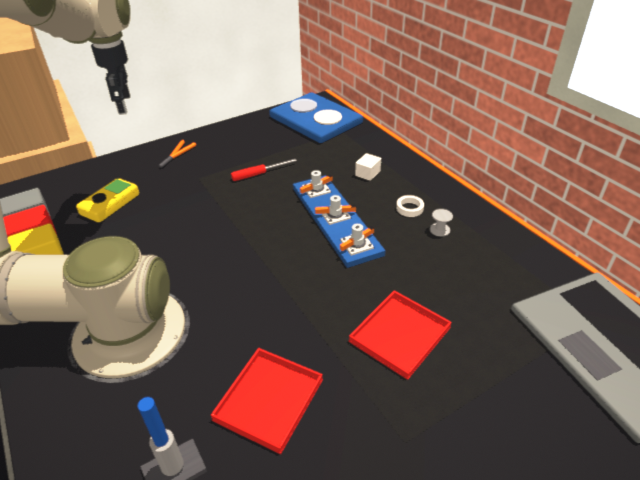

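The top view shows the rack's bosses at (239,211), (291,217) and (344,224). The far tray is at (456,253) and the nearer lookalike at (456,379). Next I'll measure these.

```bash
python3 - <<'E'
from h import *
s=observe(); print(s['wrist_torque'],s['ft_force'])
d=cam('top'); im=d['pixels']; hsv=cv2.cvtColor(im,cv2.COLOR_RGB2HSV)
save({'pixels':cv2.resize(im[170:270,200:380],None,fx=4,fy=4,interpolation=cv2.INTER_CUBIC)},'crop.png')
blue=cv2.inRange(hsv,(100,120,60),(125,255,255)); blue[:,:200]=0; blue[:,380:]=0; blue[:170]=0; blue[270:]=0
p=np.argwhere(blue)[:,::-1].astype(np.float32); r=cv2.minAreaRect(p)
b=cv2.boxPoints(r); B=np.array([ray(d,*q,.018) for q in b]); print('rack',B.mean(0).round(4),B.round(4).tolist())
e=[np.linalg.norm(B[i]-B[(i+1)%4]) for i in range(4)]; print(np.round(e,4))
i=int(np.argmax(e)); a=B[(i+1)%4]-B[i]; a*=np.sign(a[1])/np.linalg.norm(a); print('y axis yaw',np.degrees(np.arctan2(-a[0],a[1])))
for k in(1,0,-1): print('nest',(B.mean(0)+a*.125*k).round(4))
red=cv2.inRange(hsv,(0,150,80),(6,255,255))|cv2.inRange(hsv,(174,150,80),(180,255,255)); red[:,:400]=0; red[320:]=0
r=cv2.minAreaRect(np.argwhere(red)[:,::-1].astype(np.float32)); T=np.array([ray(d,*q,.02) for q in cv2.boxPoints(r)])
print('tray',T.mean(0).round(4),[np.linalg.norm(T[i]-T[(i+1)%4]).round(4) for i in range(4)],T.round(3).tolist())
org=cv2.inRange(hsv,(8,140,120),(22,255,255)); 
for c in((239,211),(291,217),(344,224)):
    m=org.copy(); m[:,:c[0]-22]=0; m[:,c[0]+22:]=0; m[:c[1]-30]=0; m[c[1]+30:]=0
    P=np.array([ray(d,*q,.042)[:2] for q in np.argwhere(m)[:,::-1]]); w=cv2.fitLine(P.astype(np.float32)*1000,cv2.DIST_L2,0,.01,.01).ravel()
    print('bar mean',P.mean(0).round(4),'ang from x',np.degrees(np.arctan(w[1]/w[0])),len(P), 'boss px guess',ray(d,*c,.07).round(4))
E
```

```text
[ 0.02174825 -0.00520033  0.00617398] [-0.06997852  1.10731691 -0.13020239]
rack [0.5615 0.078  0.018 ] [[0.536, 0.259, 0.018], [0.6389, 0.245, 0.018], [0.5866, -0.1037, 0.018], [0.4846, -0.0884, 0.018]]
[0.1038 0.3527 0.1031 0.3511]
y axis yaw -8.528648616295001
nest [0.5801 0.2016 0.018 ]
nest [0.5615 0.078  0.018 ]
nest [ 0.543  -0.0456  0.018 ]
tray [ 0.4681 -0.308   0.02  ] [np.float64(0.1477), np.float64(0.1664), np.float64(0.1465), np.float64(0.1664)] [[0.524, -0.213, 0.02], [0.571, -0.352, 0.02], [0.412, -0.403, 0.02], [0.365, -0.264, 0.02]]
bar mean [0.5655 0.1988] ang from x 4.0716558 66 boss px guess [0.5756 0.1951 0.07  ]
bar mean [0.5512 0.0807] ang from x -28.10682 61 boss px guess [0.5581 0.0753 0.07  ]
bar mean [ 0.5288 -0.0464] ang from x 8.151069 48 boss px guess [ 0.5384 -0.0461  0.07  ]
```

View pics/crop.png

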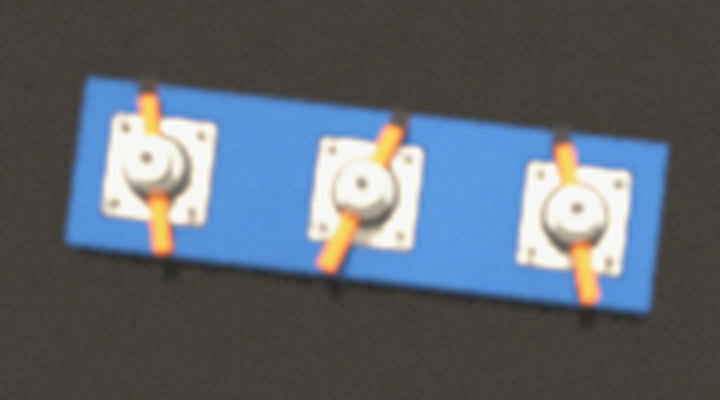

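```bash
python3 -m jog '[[0,0,0,-0.047,-0.0155,0,100],[0,0,0,-0.047,-0.0155,0,100],[0,0,0,-0.047,-0.0155,0,100],[0,0,0,-0.047,-0.0155,0,100],[0,0,0,-0.047,-0.0155,0,100],[0,0,0,-0.047,-0.0155,0,100],[0,0,0,-0.047,-0.0155,0,100],[0,0,0,-0.047,-0.0155,0,100],[0,0,0,-0.047,-0.0155,0,100],[0,0,0,-0.047,-0.0155,0,100]]' 25
python3 -m jog '[[0,0,-0.145,0,0,0.035,70],[0,0,-0.145,0,0,0.035,70],[0,0,-0.146,0,0,0.03,70],[0,0,0,0,0,0,70],[0,0,0,0,0,0,70]]'
python3 - <<'E'
from h import *
s=observe(); print(s['position'],np.round(s['tool_rot'],3),np.round(s['q'],1),s['wrist_torque'],s['ft_force'])
d=cam('wrist'); save(d,'w1.png'); print(-d['R'].T@d['t'])
E
```

```text
time_s: 1.4
position: [0.581, 0.2001, 0.2311]
tool_rot: [[-0.934, 0.357, -0.001], [0.357, 0.934, 0.0], [0.001, -0.0, -1.0]]
ft_force: [0.2, -0.0, 0.3]
grip_width: 0.0855
gripper_force: 0.0
time_s: 2.02
position: [0.5806, 0.2014, 0.1326]
tool_rot: [[-0.998, -0.068, 0.002], [-0.068, 0.998, 0.0], [-0.002, 0.0, -1.0]]
ft_force: [-0.9, -0.3, -0.8]
grip_width: 0.0598
gripper_force: 0.0
[0.58056702 0.20143321 0.13260678] [[-0.998 -0.068  0.002]
 [-0.068  0.998  0.   ]
 [-0.002  0.    -1.   ]] [  8.1  32.8  72.4  -0.   74.7 -85.8] [ 0.03381741 -0.00417628 -0.00056519] [-0.8667632  -0.30107776 -0.77428731]
[0.49706345 0.19577641 0.27505616]
```

View pics/w1.png

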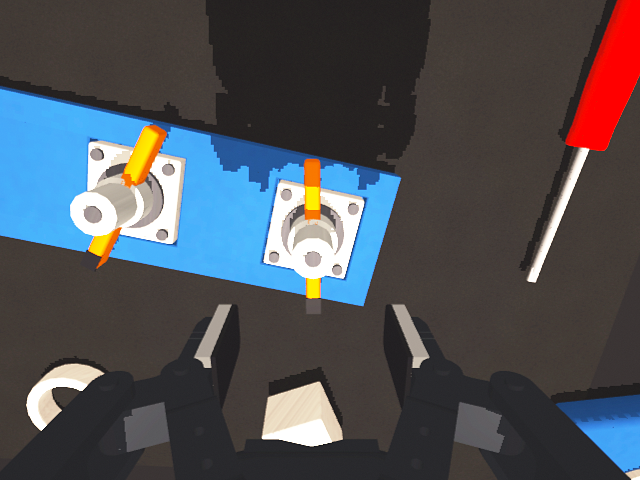

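The wrist view shows the left boss hole at (313,259), the middle one at (93,214), and the left bar running vertically in the picture, so it lines up with the tool.

```bash
python3 - <<'E'
from h import *
d=cam('wrist')
for p in((313,259),(93,214)): print(ray(d,*p,.070))
for p in((313,162),(313,312)): print(ray(d,*p,.042))
E
```

```text
[0.58024909 0.20258728 0.07      ]
[0.56185708 0.07847322 0.07      ]
[0.52852638 0.19901214 0.042     ]
[0.6311021  0.20634495 0.042     ]
```

```bash
python3 -m jog '[[0,0,0,0,0.001,0.03,70],[0,0,0,0,0,0.03,70],[0,0,0,0,0,0.0265,70],[0,0,0,0,0,0,0],[0,0,0,0,0,0,0],[0,0,0,0,0,0,0],[0,0,0,0,0,0,0],[0,0,0,0,0,0,0]]' 25
python3 - <<'E'
from h import *
s=observe(); print(s['wrist_torque'],s['ft_force'],s['position'])
E
```

```text
time_s: 3.12
position: [0.5808, 0.2023, 0.0465]
tool_rot: [[-0.997, -0.071, 0.003], [-0.071, 0.997, 0.0], [-0.003, 0.0, -1.0]]
ft_force: [-0.8, -1.5, 6.4]
grip_width: 0.0253
gripper_force: 25.6
[-0.23853946  0.16073434  0.01567915] [-0.83956709 -1.47014167  6.38918458] [0.58077746 0.20233006 0.04649843]
```

```bash
python3 -m jog '[[0,0,0,0,0,-0.0005,0],[0,0,0,0,0,0,0]]'
python3 - <<'E'
from h import *
s=observe(); print(s['wrist_torque'],s['ft_force'],s['position'])
E
```

```text
time_s: 3.38
position: [0.5807, 0.2023, 0.0465]
tool_rot: [[-0.997, -0.071, 0.003], [-0.071, 0.997, 0.0], [-0.003, 0.0, -1.0]]
ft_force: [0.9, -1.2, 6.4]
grip_width: 0.0248
gripper_force: 25.6
[-0.14719375 -0.1071538  -0.05457427] [ 0.88444285 -1.16530297  6.39186287] [0.58073867 0.20233858 0.04651231]
```

```bash
python3 -m jog '[[0,0,0,0,0,-0.001,0],[0,0,0,0,0,0,0]]'
python3 - <<'E'
from h import *
s=observe(); print(s['wrist_torque'],s['ft_force'],s['position'])
E
```

```text
time_s: 3.62
position: [0.5803, 0.2024, 0.0465]
tool_rot: [[-0.997, -0.071, 0.001], [-0.071, 0.997, 0.0], [-0.001, 0.0, -1.0]]
ft_force: [2.8, -1.1, 2.0]
grip_width: 0.025
gripper_force: 25.2
[-0.07366881 -0.37548379  0.02500228] [ 2.82210502 -1.14735219  1.95507941] [0.580284   0.2023668  0.04654343]
```

```bash
R='import rig;s=rig.observe();print("T",s["wrist_torque"],s["ft_force"],s["q"][5])'
python3 -m jog '[[0,0,0.13,0,0,0,0],[0,0,0.13,0,0,0,0],[0,0,0.13,0,0,0,0]]' ; python3 -c "$R"
python3 -m jog '[[0,0,0.13,0,0,0,0],[0,0,0.13,0,0,0,0],[0,0,0.13,0,0,0,0]]' ; python3 -c "$R"
```

```text
time_s: 4.0
position: [0.5801, 0.2019, 0.0465]
tool_rot: [[-0.948, 0.317, 0.0], [0.317, 0.948, -0.001], [-0.001, -0.001, -1.0]]
ft_force: [1.2, -3.6, 2.5]
grip_width: 0.0253
gripper_force: 25.4
T [-0.55307721 -0.1565747   0.18339518] [ 1.1838394  -3.56075703  2.49106569] -63.30297830407915
time_s: 4.38
position: [0.5798, 0.2014, 0.0465]
tool_rot: [[-0.757, 0.654, -0.0], [0.654, 0.757, -0.002], [-0.001, -0.002, -1.0]]
ft_force: [-0.2, -6.0, 5.2]
grip_width: 0.0248
gripper_force: 25.6
T [-1.0079336   0.01159513  0.21018107] [-0.17907224 -5.98129069  5.20651348] -40.9561089022675
```

```bash
R='import rig;s=rig.observe();print("T",s["wrist_torque"],s["ft_force"],s["q"][5])'
python3 -m jog '[[0,0,0.13,0,0.0005,0,0],[0,0,0.13,0,0.0005,0,0],[0,0,0.13,0,0,0,0]]' ; python3 -c "$R"
python3 -m jog '[[0,0,0.12,0,0,0,0],[0,0,0,0,0,0,0],[0,0,0,0,0,0,0]]' ; python3 -c "$R"
```

```text
time_s: 4.75
position: [0.5796, 0.2016, 0.0466]
tool_rot: [[-0.451, 0.892, -0.003], [0.892, 0.451, -0.003], [-0.001, -0.004, -1.0]]
ft_force: [-4.7, -8.7, 7.2]
grip_width: 0.0249
gripper_force: 25.9
T [-1.47777787  0.73543831  0.21787377] [-4.68751066 -8.7326771   7.17231028] -18.554935232470978
time_s: 5.12
position: [0.5797, 0.2017, 0.0466]
tool_rot: [[-0.345, 0.939, -0.003], [0.939, 0.345, -0.003], [-0.002, -0.003, -1.0]]
ft_force: [-4.2, -7.1, 7.1]
grip_width: 0.0253
gripper_force: 25.9
T [-1.37008143  0.6270887   0.08564456] [-4.17388414 -7.11030381  7.08248173] -11.912378060549148
```

```bash
python3 -m jog '[[0,0,0,0,0,0,70],[0,0,0,0,0,0,70],[0,0,0,0,0,0,70],[0,0,0,0,0,-0.035,70],[0,0,0,0,0,-0.035,70],[0,0,0,0,0,-0.01,70],[0,0,0,-0.0366,-0.0198,0,70],[0,0,0,-0.0366,-0.0198,0,70],[0,0,0,-0.0366,-0.0198,0,70],[0,0,-0.182,0,0,0,70]]' 
python3 -m jog '[[0,0,-0.182,0,0,0,70],[0,0,-0.182,0,0,0,70],[0,0,-0.182,0,0,0,70],[0,0,0,0,0,0,70],[0,0,0,0,0,0,70]]'
python3 - <<'E'
from h import *
s=observe(); print(s['position'],s['wrist_torque'],s['ft_force'])
d=cam('wrist'); save(d,'w2.png')
E
```

```text
time_s: 6.38
position: [0.5621, 0.0772, 0.1253]
tool_rot: [[-0.51, 0.86, -0.002], [0.86, 0.51, -0.0], [0.001, -0.002, -1.0]]
ft_force: [-0.7, 0.8, 0.8]
grip_width: 0.06
gripper_force: 0.0
time_s: 7.0
position: [0.5625, 0.0795, 0.1258]
tool_rot: [[-0.88, 0.474, -0.001], [0.474, 0.88, 0.0], [0.001, -0.0, -1.0]]
ft_force: [-0.2, 0.2, -0.4]
grip_width: 0.0598
gripper_force: 0.0
[0.5624983  0.07952434 0.12581522] [-0.02187758  0.04659702 -0.01650029] [-0.15390838  0.21881138 -0.44037036]
```

View pics/w2.png

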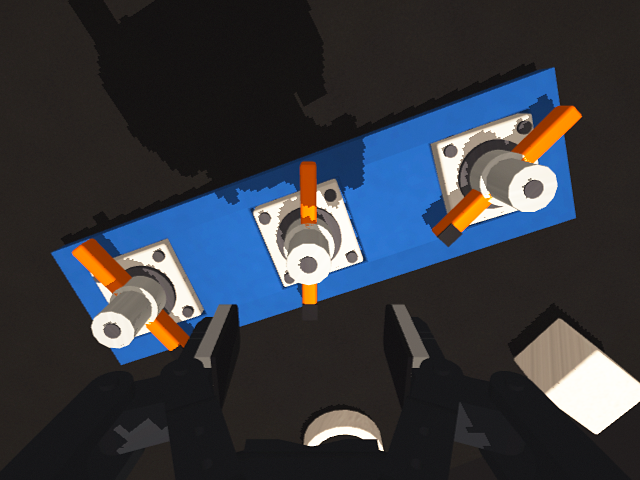

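The left bar has turned: its black tip is now at (447,238) and the unit is still seated. The middle boss is at (308,265) and the right one at (112,331).

```bash
python3 - <<'E'
from h import *
d=cam('wrist')
for p in((308,265),(112,331)): print(ray(d,*p,.070))
for e in (((308,164),(309,312)),((572,112),(447,238)),((85,247),(180,345))):
  a,b=[ray(d,*p,.042) for p in e]; print(a[:2],b[:2],np.degrees(np.arctan2(*(b-a)[1::-1])))
R=observe()['tool_rot']; print(np.array(R).T@(ray(d,308,265,.07)-observe()['position']))
E
```

```text
[0.56208874 0.0781948  0.07      ]
[ 0.54415889 -0.0458226   0.07      ]
[0.51578472 0.10297382] [0.60276728 0.05671793] -28.003307420024335
[0.56063589 0.24780817] [0.59748733 0.15793754] -67.70392668466133
[ 0.49478482 -0.04600227] [ 0.58321233 -0.0344975 ] 7.412773345220003
[-0.0001695  -0.00140323  0.0560958 ]
```

```bash
python3 -m jog '[[0,0,0,0,-0.0013,0.03,70],[0,0,0,0,0,0.03,70],[0,0,0,0,0,0.018,70],[0,0,0,0,0,0,0],[0,0,0,0,0,0,0],[0,0,0,0,0,0,0],[0,0,0,0,0,0,0],[0,0,0,0,0,-0.001,0],[0,0,0,0,0,-0.0005,0],[0,0,0,0,0,0,0]]' 25
python3 - <<'E'
from h import *
s=observe(); print(s['wrist_torque'],s['ft_force'],s['position'])
E
```

```text
time_s: 8.35
position: [0.5617, 0.0785, 0.0494]
tool_rot: [[-0.882, 0.471, -0.001], [0.471, 0.882, 0.0], [0.001, -0.0, -1.0]]
ft_force: [-0.7, 0.5, -6.3]
grip_width: 0.0247
gripper_force: 26.2
[-0.03604349 -0.02314746  0.02324733] [-0.71320107  0.52743114 -6.34541444] [0.56165036 0.07845079 0.04937321]
```

```bash
R='import rig;s=rig.observe();print("T",s["wrist_torque"],s["ft_force"],s["q"][5])'
python3 -m jog '[[0,0,0,0,0,0.0012,0],[0,0,0,0,0,0,0]]' ; python3 -c "$R"
```

```text
time_s: 8.6
position: [0.5618, 0.0783, 0.0491]
tool_rot: [[-0.882, 0.471, -0.0], [0.471, 0.882, -0.0], [0.0, -0.0, -1.0]]
ft_force: [-4.0, -0.7, 4.8]
grip_width: 0.025
gripper_force: 27.0
T [-0.01974908  0.63747732  0.01742933] [-3.95885301 -0.66973346  4.84942902] -65.8961610016505
```

```bash
R='import rig;s=rig.observe();print("T",s["wrist_torque"],s["ft_force"],s["q"][5])'
python3 -m jog '[[0,0,0,0,0,-0.0005,0],[0,0,0.13,0,0,0,0],[0,0,0.13,0,0,0,0],[0,0,0.13,0,0,0,0]]' ; python3 -c "$R"
python3 -m jog '[[0,0,0.13,0,0,0,0],[0,0,0.13,0,0,0,0],[0,0,0.13,0,0,0,0]]' ; python3 -c "$R"
```

```text
time_s: 9.1
position: [0.5621, 0.0781, 0.0492]
tool_rot: [[-0.633, 0.774, -0.0], [0.774, 0.633, -0.0], [-0.0, -0.0, -1.0]]
ft_force: [-2.8, -1.9, 0.6]
grip_width: 0.0247
gripper_force: 26.7
T [-0.24577201  0.43263022 -0.01229166] [-2.81164279 -1.90200039  0.59563258] -43.30493548642684
time_s: 9.48
position: [0.5619, 0.0782, 0.0492]
tool_rot: [[-0.292, 0.957, -0.0], [0.957, 0.292, -0.0], [-0.0, -0.0, -1.0]]
ft_force: [-3.7, -0.5, 0.5]
grip_width: 0.025
gripper_force: 26.8
T [-0.21339132  0.53754756  0.01387213] [-3.68368003 -0.51972616  0.51004426] -20.959907466370158
```

```bash
R='import rig;s=rig.observe();print("T",s["wrist_torque"],s["ft_force"],s["q"][5])'
python3 -m jog '[[0,0,0.13,0,0,0,0],[0,0,0.13,0,0,0,0],[0,0,0.13,0,0,0,0]]' ; python3 -c "$R"
python3 -m jog '[[0,0,0.12,0,0,0,0],[0,0,0,0,0,0,0],[0,0,0,0,0,0,70],[0,0,0,0,0,0,70],[0,0,0,0,0,0,70],[0,0,0,0,0,-0.035,70],[0,0,0,0,0,-0.04,70],[0,0,0,0,0,0,70]]'
```

```text
time_s: 9.85
position: [0.5619, 0.0782, 0.0492]
tool_rot: [[0.094, 0.996, -0.0], [0.996, -0.094, -0.0], [-0.0, -0.0, -1.0]]
ft_force: [-3.6, -0.4, 1.7]
grip_width: 0.0251
gripper_force: 26.8
T [-0.18534259  0.58430138  0.03323319] [-3.58444594 -0.41312982  1.71048435] 1.3868778122431251
time_s: 10.85
position: [0.5636, 0.0783, 0.127]
tool_rot: [[0.208, 0.978, 0.006], [0.978, -0.208, -0.0], [0.001, 0.006, -1.0]]
ft_force: [-1.0, 0.9, -0.3]
grip_width: 0.0596
gripper_force: 0.0
```

```bash
python3 -m jog '[[0,0,0,-0.0418,0.0022,0,70],[0,0,0,-0.0418,0.0022,0,70],[0,0,0,-0.0418,0.0022,0,70],[0,0,-0.174,0,0,0,70],[0,0,-0.174,0,0,0,70],[0,0,-0.174,0,0,0,70],[0,0,-0.174,0,0,0,70],[0,0,-0.174,0,0,0,70],[0,0,-0.174,0,0,0,70],[0,0,-0.174,0,0,0,70]]'
python3 -m jog '[[0,0,-0.174,0,0,0,70],[0,0,-0.174,0,0,0,70],[0,0,-0.174,0,0,0,70],[0,0,-0.174,0,0,0,70],[0,0,0,0,0,0,70],[0,0,0,0,0,0,70]]'
python3 - <<'E'
from h import *
d=cam('wrist'); save(d,'w3.png')
E
```

```text
time_s: 12.1
position: [0.5421, -0.0456, 0.1232]
tool_rot: [[-0.849, 0.528, -0.001], [0.528, 0.849, 0.0], [0.001, -0.0, -1.0]]
ft_force: [0.1, 0.0, 0.3]
grip_width: 0.0597
gripper_force: 0.0
time_s: 12.85
position: [0.5423, -0.0456, 0.1237]
tool_rot: [[-0.992, -0.13, -0.001], [-0.13, 0.992, 0.0], [0.0, 0.0, -1.0]]
ft_force: [0.6, -0.7, 0.2]
grip_width: 0.0596
gripper_force: 0.0
```

View pics/w3.png

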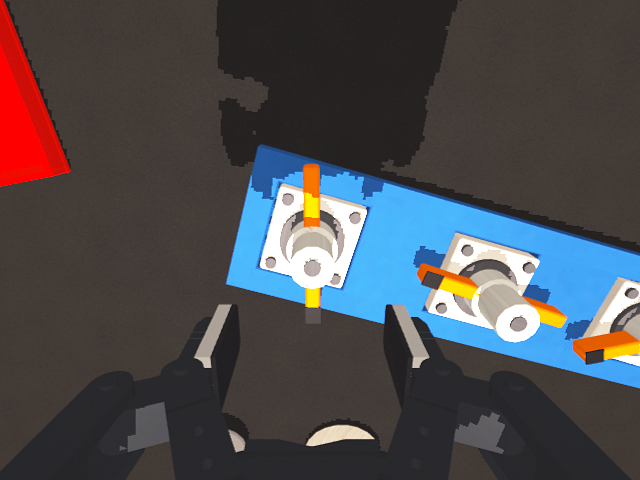

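The middle bar has turned and its unit is seated. The right boss is at (312,268), with its bar lined up with the tool.

```bash
python3 - <<'E'
from h import *
d=cam('wrist'); s=observe()
p=ray(d,312,268,.070); print(p, np.array(s['tool_rot']).T@(p-s['position']))
a,b=[ray(d,*p,.042) for p in((546,321),(432,279))]; print(np.degrees(np.arctan2(*(b-a)[1::-1])))
E
```

```text
[ 0.54349795 -0.04498658  0.07      ] [-0.00124454  0.00053539  0.05391857]
-103.67600774390874
```

```bash
R='import rig;s=rig.observe();print("T",s["wrist_torque"],s["ft_force"],s["q"][5])'
python3 -m jog '[[0,0,0,-0.001,0.0005,0.03,70],[0,0,0,0,0,0.03,70],[0,0,0,0,0,0.0145,70],[0,0,0,0,0,0,0],[0,0,0,0,0,0,0],[0,0,0,0,0,0,0],[0,0,0,0,0,0,0],[0,0,0,0,0,-0.0007,0],[0,0,0,0,0,0,0]]' 25; python3 -c "$R"
```

```text
time_s: 14.08
position: [0.5437, -0.0451, 0.0506]
tool_rot: [[-0.991, -0.133, 0.001], [-0.133, 0.991, -0.0], [-0.001, -0.0, -1.0]]
ft_force: [1.5, 0.2, 3.3]
grip_width: 0.0249
gripper_force: 25.2
T [ 0.13874212 -0.28844434  0.01925263] [1.54743217 0.22827863 3.28606165] -114.81660828386026
```

```bash
R='import rig;s=rig.observe();print("T",s["wrist_torque"],s["ft_force"],s["q"][5])'
python3 -m jog '[[0,0,0.13,0,0,0,0],[0,0,0.13,0,0,0,0],[0,0,0.13,0,0,0,0]]' ; python3 -c "$R"
python3 -m jog '[[0,0,0.13,0,0,0,0],[0,0,0.13,0,0,0,0],[0,0,0.13,0,0,0,0]]' ; python3 -c "$R"
python3 -m jog '[[0,0,0.13,0,0,0,0],[0,0,0.13,0,0,0,0],[0,0,0.13,0,0,0,0]]' ; python3 -c "$R"
python3 -m jog '[[0,0,0.12,0,0,0,0],[0,0,0,0,0,0,0],[0,0,0,0,0,0,70],[0,0,0,0,0,0,70],[0,0,0,0,0,0,70],[0,0,0,0,0,-0.035,70],[0,0,0,0,0,-0.04,70],[0,0,0,0,0,0,70]]'
```

```text
time_s: 14.45
position: [0.5437, -0.0455, 0.0507]
tool_rot: [[-0.966, 0.258, 0.001], [0.258, 0.966, -0.001], [-0.001, -0.001, -1.0]]
ft_force: [1.7, -1.0, 2.9]
grip_width: 0.0252
gripper_force: 25.3
T [-0.26593042 -0.1295797   0.01665271] [ 1.74897029 -0.96350514  2.89148014] -92.2297065029946
time_s: 14.82
position: [0.5436, -0.0459, 0.0507]
tool_rot: [[-0.796, 0.606, 0.001], [0.606, 0.796, -0.002], [-0.002, -0.001, -1.0]]
ft_force: [-0.8, -3.9, 3.4]
grip_width: 0.0247
gripper_force: 25.3
T [-0.61560643  0.05886763 -0.0053375 ] [-0.84334923 -3.91707203  3.3623493 ] -69.88308488705856
time_s: 15.2
position: [0.5433, -0.0461, 0.0507]
tool_rot: [[-0.505, 0.863, -0.0], [0.863, 0.505, -0.002], [-0.002, -0.001, -1.0]]
ft_force: [-2.0, -4.3, 4.4]
grip_width: 0.0249
gripper_force: 25.4
T [-0.81901415  0.37156782  0.00759217] [-1.9636548  -4.34861453  4.37347052] -47.540469676327255
time_s: 16.2
position: [0.5446, -0.0452, 0.1279]
tool_rot: [[-0.403, 0.915, 0.005], [0.915, 0.403, -0.002], [-0.004, 0.004, -1.0]]
ft_force: [0.8, -0.9, -0.9]
grip_width: 0.0602
gripper_force: 0.0
```

```bash
python3 -m jog '[[0,0,0,0.0424,0.0264,0,70],[0,0,0,0.0424,0.0264,0,70],[0,0,0,0.0424,0.0264,0,70],[0,0,0,0.0424,0.0264,0,70],[0,0,0.026,0.0424,0.0264,0,70],[0,0,0,0,0,0,70],[0,0,0,0,0,0,70]]'
python3 - <<'E'
from h import *
d=cam('wrist'); save(d,'w4.png')
E
```

```text
time_s: 17.08
position: [0.5784, 0.2019, 0.1243]
tool_rot: [[-0.379, 0.925, -0.002], [0.925, 0.379, -0.0], [0.0, -0.002, -1.0]]
ft_force: [-1.4, -0.4, 1.0]
grip_width: 0.0597
gripper_force: 0.0
```

View pics/w4.png

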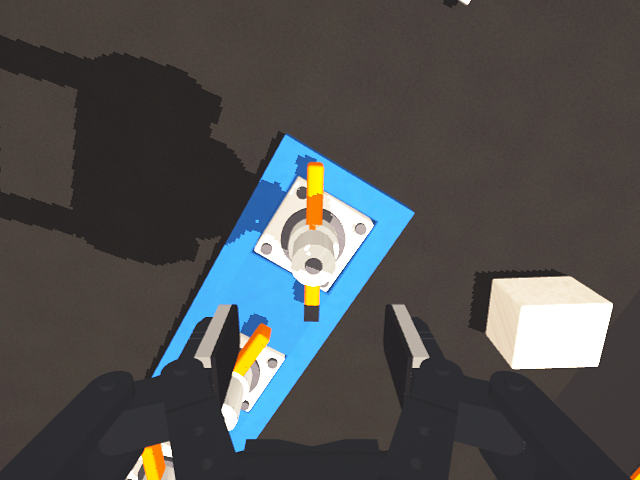

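The left boss is at (313,266) and its bar is lined up with the tool. The right unit at the lower left sits normally.

```bash
python3 - <<'E'
from h import *
d=cam('wrist'); s=observe()
p=ray(d,313,266,.070); print(p, np.array(s['tool_rot']).T@(p-s['position']))
E
```

```text
[0.58003965 0.20203942 0.07      ] [0.00039748 0.00161206 0.05483125]
```

```bash
python3 -m jog '[[0,0,0,0,0.0016,0.03,70],[0,0,0,0,0,0.03,70],[0,0,0,0,0,0.017,70],[0,0,0,0,0,0,0],[0,0,0,0,0,0,0],[0,0,0,0,0,0,0],[0,0,0,0,0,0,0],[0,0,0,0,0,-0.0015,0]]' 25
python3 -m jog '[[0,0,0,0,0,-0.001,0],[0,0,0,0,0,-0.001,0],[0,0,0,0,0,0,0]]' 45
python3 -m jog '[[0,0,0,0,0,-0.002,0],[0,0,0,0,0,-0.003,0],[0,0,0,0,0,-0.005,0],[0,0,0,0,0,-0.008,0],[0,0,0,0,0,0,0]]' 60
```

```text
time_s: 18.18
position: [0.5805, 0.2026, 0.0498]
tool_rot: [[-0.378, 0.926, 0.0], [0.926, 0.378, -0.0], [-0.0, 0.0, -1.0]]
ft_force: [1.0, -1.3, -6.0]
grip_width: 0.0248
gripper_force: 26.3
time_s: 18.55
position: [0.5798, 0.2028, 0.0513]
tool_rot: [[-0.378, 0.926, -0.002], [0.926, 0.378, -0.0], [0.001, -0.002, -1.0]]
ft_force: [-1.7, -1.4, -8.7]
grip_width: 0.0243
gripper_force: 45.2
time_s: 19.18
position: [0.5809, 0.203, 0.0709]
tool_rot: [[-0.378, 0.926, 0.002], [0.926, 0.378, 0.001], [-0.0, 0.002, -1.0]]
ft_force: [-0.1, 0.0, -6.3]
grip_width: 0.0237
gripper_force: 60.4
```

```bash
python3 -m jog '[[0,0,0,0,0,-0.02,0],[0,0,0,0,0,-0.03,0],[0,0,0,0,0,-0.03,0],[0,0,0,0,0,-0.02,0],[0,0,0,-0.02,-0.014,0,0],[0,0,0,-0.034,-0.0235,0,0],[0,0,0,-0.036,-0.025,0,0],[0,0,0,-0.036,-0.025,0,0],[0,0,0,-0.036,-0.025,0,0],[0,0,0,-0.036,-0.025,0,0]]'
python3 -m jog '[[0,0,0,-0.036,-0.025,0,0],[0,0,0,-0.036,-0.025,0,0],[0,0,0,-0.036,-0.025,0,0],[0,0,0,-0.036,-0.025,0,0],[0,0,0,-0.036,-0.025,0,0],[0,0,0,-0.03,-0.02,0,0],[0,0,0,-0.02,-0.014,0,0],[0,0,0,0,0,0,0],[0,0,0,0,0,0,0]]'
python3 - <<'E'
from h import *
d=cam('top'); save(d,'t2.png')
d=cam('wrist'); save(d,'w5.png')
E
```

```text
time_s: 20.42
position: [0.5275, -0.0338, 0.17]
tool_rot: [[-0.378, 0.926, 0.0], [0.926, 0.378, 0.0], [-0.0, 0.0, -1.0]]
ft_force: [0.7, -0.5, -6.3]
grip_width: 0.0238
gripper_force: 60.4
time_s: 21.55
position: [0.4678, -0.3051, 0.1697]
tool_rot: [[-0.378, 0.926, -0.0], [0.926, 0.378, 0.001], [0.001, 0.0, -1.0]]
ft_force: [-0.0, -0.1, -7.2]
grip_width: 0.0238
gripper_force: 60.5
```

View pics/w5.png

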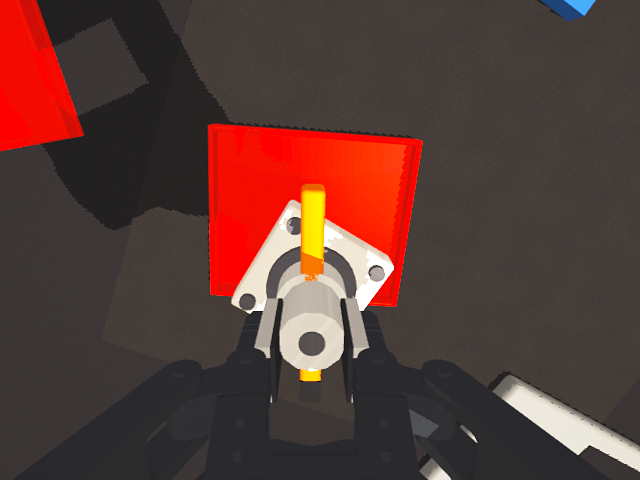

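The unit hangs upright over the far tray, whose rim corners are at (208,125), (422,140), (397,306) and (210,295).

```bash
python3 - <<'E'
from h import *
d=cam('wrist'); s=observe()
P=np.array([ray(d,*p,.02) for p in((208,125),(422,140),(397,306),(210,295))]); print(P.mean(0),[np.linalg.norm(P[i]-P[i-1]).round(3) for i in range(4)])
print(np.array(s['tool_rot']).T@(P.mean(0)-s['position']))
E
```

```text
[ 0.46851745 -0.30774834  0.02      ] [np.float64(0.139), np.float64(0.159), np.float64(0.139), np.float64(0.161)]
[-0.00290891 -0.00067306  0.14989656]
```

```bash
python3 -m jog '[[0,0,0,-0.003,0,0.02,0],[0,0,0,0,0,0.03,0],[0,0,0,0,0,0.03,0],[0,0,0,0,0,0.02,0],[0,0,0,0,0,0.01,0],[0,0,0,0,0,0.005,0],[0,0,0,0,0,0,0],[0,0,0,0,0,0,0]]'
python3 -m jog '[[0,0,0,0,0,0.001,0],[0,0,0,0,0,0.001,0],[0,0,0,0,0,0,0]]'
python3 -m jog '[[0,0,0,0,0,0.001,0],[0,0,0,0,0,0,0]]'
```

```text
time_s: 22.7
position: [0.4693, -0.3087, 0.0555]
tool_rot: [[-0.378, 0.926, 0.001], [0.926, 0.378, -0.001], [-0.001, 0.001, -1.0]]
ft_force: [0.0, 0.4, -6.0]
grip_width: 0.0238
gripper_force: 60.3
time_s: 23.08
position: [0.4689, -0.3084, 0.0528]
tool_rot: [[-0.378, 0.926, -0.0], [0.926, 0.378, 0.0], [0.0, -0.0, -1.0]]
ft_force: [-0.5, -0.3, -6.2]
grip_width: 0.0238
gripper_force: 60.3
time_s: 23.32
position: [0.469, -0.3084, 0.0517]
tool_rot: [[-0.378, 0.926, -0.0], [0.926, 0.378, 0.0], [0.0, -0.0, -1.0]]
ft_force: [-0.8, -0.3, -6.8]
grip_width: 0.0237
gripper_force: 60.3
```

```bash
for i in 1; do
python3 -m jog '[[0,0,0,0,0,0.001,0],[0,0,0,0,0,0.001,0],[0,0,0,0,0,0,0]]' | grep -E 'pos|ft'
python3 -m jog '[[0,0,0,0,0,0.0007,0],[0,0,0,0,0,0,0]]'| grep -E 'pos|ft'; done
```

```text
position: [0.4689, -0.3084, 0.0497]
ft_force: [0.5, -0.1, -6.6]
position: [0.469, -0.3084, 0.0491]
ft_force: [-0.3, 0.0, -7.2]
```

```bash

python3 -m jog '[[0,0,0,0,0,0.0007,0],[0,0,0,0,0,0,0]]'| grep -E 'pos|ft'
python3 -m jog '[[0,0,0,0,0,0.0007,0],[0,0,0,0,0,0,0]]'| grep -E 'pos|ft'
```

```text
position: [0.4689, -0.3084, 0.0484]
ft_force: [-0.6, -0.2, -6.1]
position: [0.469, -0.3085, 0.0478]
ft_force: [-0.7, -0.5, -5.9]
```

```bash

python3 -m jog '[[0,0,0,0,0,0.0007,0],[0,0,0,0,0,0,0]]'| grep -E 'pos|ft'
python3 -m jog '[[0,0,0,0,0,0.0007,0],[0,0,0,0,0,0,0]]'| grep -E 'pos|ft'
```

```text
position: [0.469, -0.3086, 0.0476]
ft_force: [-2.8, 0.9, 1.6]
position: [0.469, -0.3086, 0.0475]
ft_force: [-4.8, 1.3, 8.8]
```

```bash
python3 -m jog '[[0,0,0,0,0,-0.0006,0],[0,0,0,0,0,0,60],[0,0,0,0,0,0,60],[0,0,0,0,0,0,60],[0,0,0,0,0,-0.02,60],[0,0,0,0,0,-0.04,60],[0,0,0,0,0,-0.05,60],[0,0,0,0,0,-0.05,60],[0,0,0,0,0,0,60],[0,0,0,0,0,0,60]]' 20
python3 - <<'E'
from h import *
a=cam('top')['pixels'][100:300,200:510]; b=cam('side')['pixels'][150:400,290:470]
a=cv2.resize(a,(496,320)); b=cv2.resize(b,(300,417))
c=np.zeros((417,796,3),np.uint8); c[:320,:496]=a; c[:,496:]=b; save({'pixels':c},'fin.png')
E
```

```text
time_s: 26.2
position: [0.4688, -0.3081, 0.2062]
tool_rot: [[-0.378, 0.926, -0.001], [0.926, 0.378, 0.001], [0.001, -0.0, -1.0]]
ft_force: [0.2, -0.7, 0.1]
grip_width: 0.0508
gripper_force: 0.0
```

View pics/fin.png

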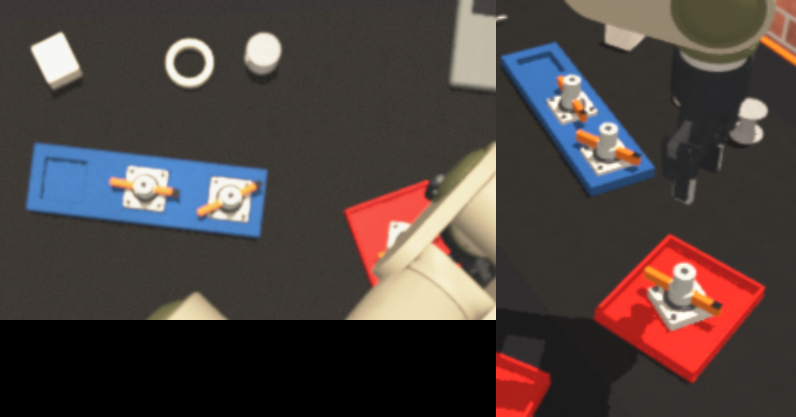

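The final check shows the stiff unit upright in the far tray, at (685,290) in the side crop. The other two are in their nests with turned bars, and the tape, spool and carton are still in place.

```bash
python3 -c "
from rig import job; print(job.close_job())"
```

```text
the job is handed in; nothing more can be done
None
```

I turned all three bars in order, each by about 72 degrees or more. The left unit was the stiff one, dragging at about 0.2 N m, and now stands upright in the far red tray; the other two are in their nests, and I handed the job in at about 26 s.

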